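# Start the clamp screw of a valve test fixture

## Robot

A 7-joint arm with a two-finger parallel gripper is mounted at the origin on the work surface. World frame = base frame: x ahead of the robot, y to its left, z up, the work surface at z = 0. Lengths are in m, angles in rad, forces in N, time in s.
With the tool pointing down it reaches from about 0.425 to 0.925 m from the base axis. Payload 6.8 kg.
Tool frame: the origin (TCP) lies midway between the tips of the shut fingers; the grasp point (between the pads) lies r.grip_point_offset behind it (r.grip_point_offset is the distance from the TCP to the grasp point, in m); z points along the fingers, y is the direction in which the jaws open and shut (so a half turn about z gives the same grasp; the last joint's range is limited). The gripper opens to 85 mm and grips with 20 to 120 N. Pads are 22 mm wide; open, the fingers measure 114 mm over their backs; the gripper's body (76 mm by 85 mm) begins 54 mm behind the grasp point. The pads swing forward as they close: fully open they stand 13 mm farther back than shut.
Start: joints at [-0.108, 0.477, 0.022, 1.555, -0.011, 1.109, -0.083], TCP at [0.675, 0, 0.202] pointing down, gripper open.
Joint ranges: [-2.96, 2.96], [-0.34, 2.1], [-1.41, 1.46], [0.24, 2.44], [-1.37, 4.51], [0.17, 1.92], [-2.96, 2.96]. Speed limits (rad/s): [2.39, 2.39, 3.14, 3.14, 3.14, 3.14, 3.14].

## Interface

Orientations are given as a rotation vector (axis times angle).
In Python, from bench import r gives the robot as it stands. The module is installed in compiled form; this text tells all that it offers.
- The arm moves only by the tool play_rows, never from a script. Its argument "deltas" is a list of rows, each a list of 3 entries, a list of its own where there are three numbers: the finger opening in mm, from 0 to 85.4, then the shift along the tool's x, y, z in mm, then the turn, a rotation vector about the tool's x, y, z in rad. A call has 1 to 8 rows; each row is the pose to reach, as a shift and turn from the pose measured when the call began, along the tool's axes at that moment; what a row does not reach only later rows make up. A row lasts 1/8 s, in which the tool goes at most 62.5 mm and 10.7 degrees, less where a joint would pass 70% of its speed; a pose out of reach is approached as far as the arm can. A call with a gripper value outside its range is refused whole. The fingers move at their own pace and stop on an object; "squeeze" is the grip in N (left out, the last holds). Time passes only in rows, so rows that repeat a pose let the fingers close. It gives the time, the measured TCP pose, the force and the opening at its end, in the units of the state.
- r.get_obs(): the state, without advancing time (a new reading comes with each control period).
- r.grab_frame(name): name is "scene" or "side" or "wrist"; returns (picture, depth): 420x560x3 uint8, red, green, blue; 420x560 float32, m along the optical axis (not along the pixel's ray), 0 where there is no reading.
- r.camera_model(name): a dict with "mtx" (3x3 intrinsics, pixels), "rvec" (rotation vector, rad) and "tvec" (3), from world to camera coordinates, as OpenCV has them; the wrist camera has in their place "T_tool_cam" (4x4, takes a point from camera to tool coordinates, whose origin is the TCP and whose axes are the flange's). Camera axes: x right, y down, z forward; pixel columns grow to the right and rows downward; lengths in m; the calibration is good to about 2 mm. A picture is of the moment at which its call begins: read the wrist's pose just before it. camera_model takes no time and is no camera call.
- r.hand_in(): hands the job in, once; it reports no verdict.
The state is a dict: "clock": time; "joints": joint angles; "qvel": joint speeds; "tau": joint torques, N m; "tcp_pos": TCP position; "orientation": TCP orientation; "contact_force": force on the tool from outside, world axes, zero at the start; "moment": the same for the moment, N m; "grip_width": finger opening in m.
Only numpy, scipy, OpenCV 4.12 (cv2) and the standard library are available. Lean on these libraries where they do the work, as an engineer would, in place of code of your own. Each camera call takes 0.05 s, during which the arm holds its last target. There are 200 camera calls.

## Task

A steel bridge clamps a brass valve on the test fixture with two black knob screws; the one standing higher only rests on its thread. Take its knob and, pressing only lightly so as not to force the thread, turn it backward (anticlockwise from above) until you feel it drop into the thread, then forward one full turn, and finish with your hand still holding the knob, keeping it there. Leave the other screw and the loose things on the bench as they are.

Things in the scene. Friction and masses are not known exactly. Their poses are not given: they have to be found in the camera images.
- fixture: fixed aluminium base plate 95 x 260 x 15 mm on the bench; origin at bench level under the brass valve at its middle, y along the plate and bridge, z up. The steel bridge (42 x 218 mm) lies from 82 to 102 mm above the bench; its screws stand at y = +85 mm (the one to start) and y = -85 mm
- screw: captive clamp screw to start: round fluted black knob, 50 mm diameter, 26 mm high, on a steel spindle; about 0.3 kg. Single-start right-hand thread, 24 mm diameter, 5 mm pitch. It cannot tilt; it only turns and slides up and down in the bridge, freely, falling by its own weight. Origin on its axis, 76 mm below the knob's underside, 102 mm below its top; z up
- knob (a point): centre of that knob's top face, 0.156 to 0.160 m above the bench at the start, where the screw rests on the end of the boss's thread. Turned backward it climbs 5 mm a turn, to 0.160 m at most, then drops one pitch (5 mm) to 0.155 m; from there each turn forward takes it 5 mm further down
- screw_turn (a joint): angle of that screw in rad about its upright axis, growing as it is turned forward (clockwise from above), counted over several turns; 1.9 to 3.7 at the start. The thread's start is not the same each time: the drop comes 0.6 to 5.0 rad backward of the start; after the drop there is 0.8 mm of axial play in the thread
- boss: upright steel threaded boss that the screw goes into, 39 mm in diameter, fixed on the fixture's base plate under the bridge; its mouth is 62 mm above the bench, its origin on its axis 15 mm above the bench
- other_knob (a point): centre of the top face of the other, identical knob, already started and 0.140 m above the bench; to be left alone
- other_screw (a joint): angle of the other screw in rad, 0 at the start
- spare_valve: loose brass valve body, about 42 mm wide and 56 mm high, standing on the bench beside the fixture; origin at the centre of its underside
- spanner: loose steel spanner 170 mm long, lying on the bench beside the fixture
- parts_bin: loose black bin 100 x 150 x 65 mm with brass fittings, standing on the bench beside the fixture; origin at the centre of its underside

How it is judged:
By the outcome, as a careful person would: the job done as asked, in the order asked, and still so for the second after the job is handed in, while the arm keeps its last pose, push and grip.
It also fails if it takes over 67 s, if anything falls off the work surface, if the arm or the gripper's body presses on something with over 40 N, if the wrist force passes 120 N, or if a joint passes its speed limit or range.

## Working session

There is one attempt and no reset: what is moved stays moved. The work goes in short steps, Python scripts to look and compute and a tool call to move; the robot and the scene stay as the last step left them, time stands still between calls to the robot, and variables do not carry over. Pictures are saved under pics/ and viewed, about 8 in all and at most 12, crops included, and the job is handed in when it is done.

Besides the shell and the picture viewer there is one more tool, called after "Request:" by a JSON object that holds its "op" and its "data", one argument or row to a line. play_rows: Moves the arm, as the interface text tells. Its arguments: {"type":"object","properties":{"deltas":{"type":"array"},"squeeze":{"type":"number"}},"required":["deltas"]}

```bash
mkdir -p pics; cat > h.py <<'E'
import numpy as np, cv2
from bench import r
R=lambda v: cv2.Rodrigues(np.array(v,float))[0]
def pts(name):
    o=r.get_obs(); im,d=r.grab_frame(name); m=r.camera_model(name); K=np.array(m["mtx"])
    v,u=np.mgrid[:420,:560]
    c=np.stack([(u-K[0,2])/K[0,0]*d,(v-K[1,2])/K[1,1]*d,d],-1)
    if "rvec" in m: P=(c-np.array(m["tvec"]).ravel())@R(m["rvec"])
    else:
        T=np.array(m["T_tool_cam"]); P=(c@T[:3,:3].T+T[:3,3])@R(o["orientation"]).T+o["tcp_pos"]
    P[d<=0]=np.nan
    return im,P
def save(im,n): cv2.imwrite("pics/"+n,im[:,:,::-1])
E
python3 - <<'E'
from h import *
print(r.get_obs(), r.grip_point_offset)
A=[]
for n in("scene","side"):
    im,P=pts(n); A.append(im)
    hsv=cv2.cvtColor(im,cv2.COLOR_RGB2HSV)
    m=((hsv[...,2]<80)&(P[...,2]>.125)&(P[...,2]<.168)).astype(np.uint8)
    k,l,s,c=cv2.connectedComponentsWithStats(m)
    for i in range(1,k):
        if s[i,4]>80:
            Q=P[l==i]; top=Q[Q[:,2]>np.percentile(Q[:,2],90)-.006]
            print(n,s[i],c[i].round(),np.percentile(Q,[2,50,98],axis=0).round(3).tolist(),len(top),((top.min(0)+top.max(0))/2).round(4))
save(cv2.resize(np.vstack(A),(560,600) if 0 else (560,840))[:420],"a.png"); save(A[1],"b.png")
E
```

```text
{'clock': 0.0, 'joints': array([-0.10809447,  0.47778937,  0.02232422,  1.55643346, -0.01149743,
        1.10929567, -0.08309973]), 'qvel': array([ 1.10995258e-04, -1.18990671e-03,  1.63734510e-03, -6.89234874e-04,
        3.77066392e-05,  1.76926578e-04, -1.15584355e-04]), 'tau': array([-5.45967814e-04, -5.96443820e+01,  1.60769675e+00, -2.81194621e+01,
        1.24063640e-02,  9.39900521e-03,  2.20753498e-05]), 'tcp_pos': array([ 6.74365768e-01, -1.24971074e-05,  2.01040252e-01]), 'orientation': array([-2.22057356e+00, -2.22064340e+00,  2.13363343e-03]), 'contact_force': array([ 0.04740381, -0.21176616,  0.51524177]), 'moment': array([0.01961667, 0.02369233, 0.0165496 ]), 'grip_width': 0.08544505642271594} 0.0187
scene [ 151   47  116   29 1191] [202.  60.] [[-0.386, 0.259, 0.126], [-0.367, 0.441, 0.145], [-0.336, 0.722, 0.167]] 283 [-0.3531  0.4519  0.1628]
scene [257 187  26  25 462] [269. 200.] [[0.502, 0.035, 0.133], [0.531, 0.049, 0.154], [0.543, 0.075, 0.159]] 241 [0.5203 0.0555 0.1562]
scene [218 250  32  28 571] [234. 264.] [[0.588, -0.109, 0.126], [0.617, -0.091, 0.14], [0.632, -0.066, 0.142]] 427 [ 0.6085 -0.0862  0.1391]
side [253 193  19  29 331] [263. 208.] [[0.509, 0.034, 0.135], [0.525, 0.042, 0.155], [0.54, 0.077, 0.159]] 194 [0.5251 0.0582 0.1559]
side [321 250  34  31 668] [337. 266.] [[0.583, -0.11, 0.126], [0.602, -0.095, 0.14], [0.627, -0.067, 0.142]] 515 [ 0.6063 -0.087   0.1395]
```

View pics/a.png

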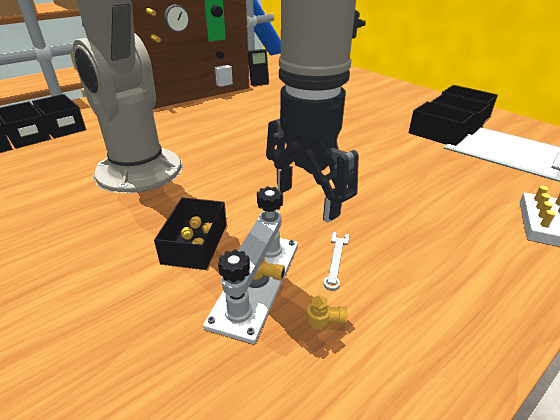

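View pics/b.png

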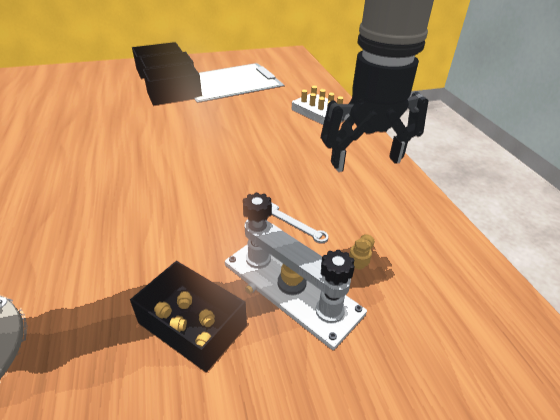

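The scene view shows the high knob at about (269,200) and the other at (234,264). The side view shows them at (257,207) and (337,266). The high knob is near (0.522, 0.058, 0.156) in world coordinates, and the 166 mm spacing fits the nominal 170. I'll move above it and look with the wrist camera, winding the wrist forward on the way.

Request:
{"op": "play_rows", "data": {
  "deltas": [
    [85,[15,-38,0],[0,0,0.17]],
    [85,[30,-76,0],[0,0,0.34]],
    [85,[45,-114,0],[0,0,0.51]],
    [85,[58,-152,0],[0,0,0.68]],
    [85,[58,-152,0],[0,0,0.85]],
    [85,[58,-152,0],[0,0,1.02]],
    [85,[58,-152,0],[0,0,1.19]],
    [85,[58,-152,0],[0,0,1.19]]
  ],
  "squeeze": 30
}}

```text
clock: 1.1
tcp_pos: [0.5221, 0.058, 0.2011]
orientation: [-3.084, -0.597, 0.004]
contact_force: [-1.1, 0.3, -0.5]
grip_width: 0.0851
```

```bash
python3 - <<'E'
from h import *
o=r.get_obs(); print(o["clock"],o["joints"].round(3),o["tcp_pos"].round(4),o["orientation"].round(3),o["contact_force"].round(2))
for n in("wrist","scene","side"):
    im,P=pts(n)
    if n=="wrist": save(im,"c.png")
    near=(np.hypot(P[...,0]-.522,P[...,1]-.058)<.04)&(P[...,2]>.15)&(P[...,2]<.166)
    Q=P[near]; print(n,len(Q),np.percentile(Q,[1,50,99],axis=0).round(4).tolist() if len(Q) else 0)
    if len(Q)>50:
        (c,rad)=cv2.minEnclosingCircle(Q[:,:2].astype(np.float32)*1000); print(c,rad)
E
```

```text
1.1 [-0.391  0.232  0.19   1.921 -0.052  0.995 -1.366] [0.5221 0.058  0.2011] [-3.084 -0.597  0.004] [-1.08  0.33 -0.48]
wrist 3652 [[0.4967, 0.0385, 0.1513], [0.5204, 0.0612, 0.1586], [0.5418, 0.0829, 0.1602]]
(518.4762573242188, 60.56157302856445) 24.913057327270508
scene 353 [[0.4971, 0.035, 0.1503], [0.523, 0.0559, 0.1578], [0.5429, 0.0817, 0.1597]]
(519.0568237304688, 58.14136505126953) 25.83191680908203
side 470 [[0.4954, 0.0349, 0.1501], [0.5172, 0.0538, 0.1574], [0.5409, 0.0802, 0.1593]]
(518.2171630859375, 58.67675018310547) 25.41565704345703
```

View pics/c.png

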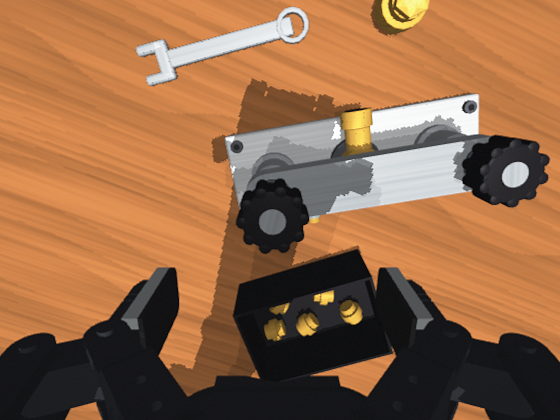

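The wrist view shows the high knob at (273,214) with its silver cap, and the other knob at (505,172). The three views agree on a centre near (0.5185, 0.060) with the top at about 0.158. Turning forward lowers joint 7, so I'll wind it to about -2.75 while descending.

Request:
{"op": "play_rows", "data": {
  "deltas": [
    [85,[-2.6,-3.2,0],[0,0,0.17]],
    [85,[-2.6,-3.2,0],[0,0,0.34]],
    [85,[-2.6,-3.2,10],[0,0,0.51]],
    [85,[-2.6,-3.2,25],[0,0,0.68]],
    [85,[-2.6,-3.2,40],[0,0,0.85]],
    [85,[-2.6,-3.2,55],[0,0,1.02]],
    [85,[-2.6,-3.2,70],[0,0,1.19]],
    [85,[-2.6,-3.2,75],[0,0,1.36]]
  ]
}}

```text
clock: 2.25
tcp_pos: [0.5179, 0.0598, 0.1252]
orientation: [2.77, -1.477, -0.004]
contact_force: [-0.5, 0.8, 0.2]
grip_width: 0.0848
```

```bash
python3 - <<'E'
from h import *
o=r.get_obs(); print(o["clock"],o["joints"].round(3),o["tcp_pos"].round(4),o["orientation"].round(3),o["contact_force"].round(2))
print(R(o["orientation"]).round(3))
E
```

```text
2.25 [-0.564  0.336  0.402  2.014 -0.176  0.827 -2.612] [0.5179 0.0598 0.1252] [ 2.77  -1.477 -0.004] [-0.46  0.77  0.19]
[[ 0.557 -0.83  -0.004]
 [-0.83  -0.557 -0.001]
 [-0.001  0.003 -1.   ]]
```

Now close gently in place.

Request:
{"op": "play_rows", "data": {
  "deltas": [
    [60,[0,0,0],[0,0,0]],
    [52,[0,0,0],[0,0,0]],
    [45,[0,0,0],[0,0,0]],
    [40,[0,0,0],[0,0,0]],
    [40,[0,0,0],[0,0,0]],
    [40,[0,0,0],[0,0,0]]
  ],
  "squeeze": 30
}}

```text
clock: 3.0
tcp_pos: [0.5193, 0.0603, 0.1265]
orientation: [-2.773, 1.476, 0.001]
contact_force: [0.6, 0.9, 5.3]
grip_width: 0.0403
```

```bash
cat > s.py <<'E'
from h import *
import sys
o=r.get_obs(); Q=R(o["orientation"])
print(o["clock"],"j7",o["joints"][6].round(3),o["tcp_pos"].round(4),"F",o["contact_force"].round(2),"Ftool",(Q.T@o["contact_force"]).round(1),"M",o["moment"].round(2),"w",round(o["grip_width"],4),"yaw fwd",np.arctan2(Q[0,0],Q[1,0]).round(3))
def knob(n,x=.5185,y=.060):
    im,P=pts(n)
    m=(np.hypot(P[...,0]-x,P[...,1]-y)<.007)&(P[...,2]>.13)&(P[...,2]<.17); return im,P[m]
if len(sys.argv)>1:
    for n in ("scene","side","wrist"):
        im,q=knob(n); print(n,len(q),np.median(q[:,2]).round(5) if len(q) else 0)
        if sys.argv[1]==n: save(im,sys.argv[2])
E
python3 s.py side d.png
```

```text
3.0 j7 -2.611 [0.5193 0.0603 0.1265] F [0.61 0.95 5.29] Ftool [-0.5 -1.  -5.3] M [ 0.21 -0.08  0.  ] w 0.0403 yaw fwd 2.549
scene 27 0.15792
side 32 0.15798
wrist 650 0.15882
```

View pics/d.png

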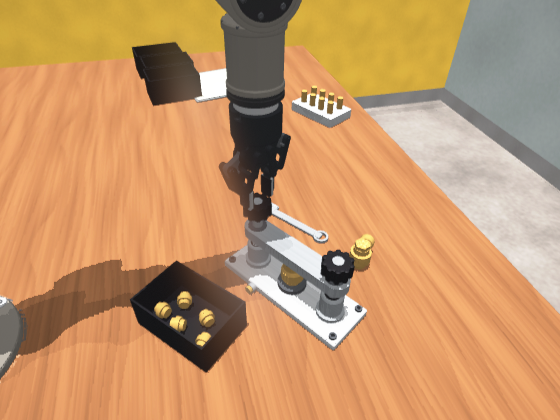

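The side view shows the hand on the knob at (258,205). A width of 40 mm is less than the 50 mm knob, so I'll look through the wrist camera.

```bash
python3 s.py wrist e.png
```

```text
3.15 j7 -2.611 [0.5193 0.0603 0.1265] F [0.34 0.82 5.47] Ftool [-0.5 -0.7 -5.5] M [ 0.19 -0.15  0.05] w 0.0403 yaw fwd 2.549
scene 22 0.15833
side 30 0.15782
wrist 642 0.15884
```

View pics/e.png

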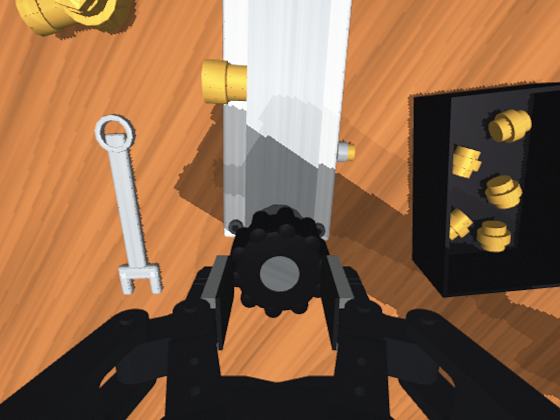

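```bash
python3 - <<'E'
from h import *
o=r.get_obs(); im,P=pts("wrist"); T=(P-o["tcp_pos"])@R(o["orientation"])*1000
for v in (250,265,280,300,320):
    print(v,[(u,*T[v,u].round(0).astype(int).tolist(),int(im[v,u].mean())) for u in list(range(196,250,6))+list(range(316,366,6)) if np.isfinite(T[v,u,0])])
print("cap",T[270,280])
E
```

```text
250 [(196, -63, -77, 126, 146), (202, -63, -71, 125, 129), (208, -63, -66, 127, 134), (214, -63, -60, 125, 140), (220, -63, -54, 125, 141), (226, -63, -48, 126, 134), (232, 11, -20, -31, 19), (238, 11, -17, -32, 35), (244, 12, -15, -33, 28), (316, 11, 18, -31, 20), (322, 7, 22, -23, 15), (328, -63, 49, 125, 59), (334, -63, 55, 126, 81), (340, -63, 60, 126, 83), (346, -62, 66, 124, 87), (352, -63, 72, 126, 88), (358, -63, 77, 126, 88), (364, -62, 83, 125, 86)]
265 [(196, -79, -78, 125, 127), (202, -78, -72, 125, 136), (208, -79, -66, 125, 145), (214, 11, -26, -45, 83), (220, 11, -23, -46, 85), (226, 11, -21, -46, 16), (232, 5, -20, -34, 17), (238, 3, -18, -31, 23), (244, 4, -15, -31, 24), (316, 4, 18, -33, 22), (322, 6, 20, -37, 18), (328, 11, 21, -45, 16), (334, 11, 23, -46, 85), (340, 11, 26, -46, 86), (346, -79, 67, 126, 93), (352, -79, 73, 126, 87), (358, -79, 79, 126, 89), (364, -79, 85, 126, 94)]
280 [(196, 7, -32, -51, 22), (202, 7, -30, -51, 24), (208, 11, -26, -58, 85), (214, 11, -24, -58, 84), (220, 11, -22, -57, 60), (226, 8, -20, -52, 18), (232, -2, -20, -36, 18), (238, -4
[... 459 characters left out ...]
3), (316, -117, 39, 125, 152), (322, -8, 20, -42, 11), (328, 2, 20, -57, 20), (334, 10, 20, -69, 20), (340, 10, 22, -70, 115), (346, 9, 24, -69, 123), (352, 12, 25, -73, 20), (358, 14, 26, -76, 24)]
320 [(196, 12, -25, -84, 23), (202, 12, -23, -84, 25), (208, 12, -21, -84, 23), (214, 3, -22, -72, 22), (220, 2, -20, -70, 32), (226, -8, -20, -57, 17), (232, -141, -46, 126, 151), (238, -141, -40, 126, 145), (244, -141, -33, 125, 140), (316, -141, 40, 126, 153), (322, -141, 46, 125, 151), (328, -5, 20, -60, 19), (334, 1, 20, -69, 31), (340, 5, 21, -74, 22), (346, 11, 21, -83, 23), (352, 12, 23, -83, 23), (358, 11, 25, -83, 23), (364, 12, 27, -84, 24)]
cap [  1.69190547   1.43860345 -32.84955676]
```

The inner pad faces sit at ±20 mm, exactly the opening I commanded. I'll command tighter to see whether they're stopped by the knob.

Request:
{"op": "play_rows", "data": {
  "deltas": [
    [30,[0,0,0],[0,0,0]],
    [20,[0,0,0],[0,0,0]],
    [20,[0,0,0],[0,0,0]]
  ]
}}

```text
clock: 3.72
tcp_pos: [0.52, 0.0599, 0.1279]
orientation: [-2.773, 1.474, -0.0]
contact_force: [-3.9, -1.0, 11.4]
grip_width: 0.0199
```

```bash
python3 s.py none
```

```text
3.725 j7 -2.609 [0.52   0.0599 0.1279] F [-3.86 -1.03 11.4 ] Ftool [ -1.3   3.8 -11.4] M [-0.27  0.67  0.06] w 0.0199 yaw fwd 2.548
scene 22 0.15798
side 8 0.15796
wrist 641 0.15861
```

```bash
python3 - <<'E'
from h import *
im,P=pts("side"); im2,P2=pts("wrist")
a=cv2.resize(im[150:290,190:330],(420,420),interpolation=cv2.INTER_CUBIC)
b=cv2.resize(im2[180:400,150:400],(380,420))
save(np.hstack([a,b[:420]]),"f.png")
E
```

```text
(no output)
```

View pics/f.png

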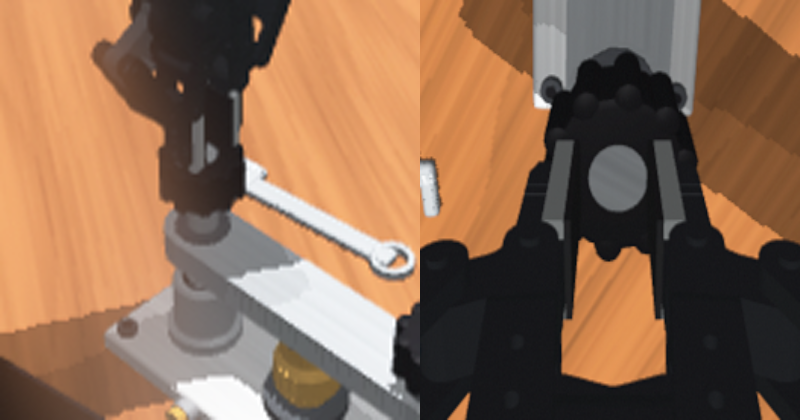

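The pads now lie inside the knob's outline and visibly above it. Left crop: pad ends at about (205,160), at the top of the knob. Right crop: pads on either side of the cap at (617,178). They closed over the top, so I'll open, rise and measure where the pad tips really are.

Request:
{"op": "play_rows", "data": {
  "deltas": [
    [85,[0,0,0],[0,0,0]],
    [85,[0,0,-15],[0,0,0]],
    [85,[0,0,-40],[0,0,0]],
    [40,[0,0,-50],[0,0,0]],
    [40,[0,0,-50],[0,0,0]],
    [40,[0,0,-50],[0,0,0]],
    [40,[0,0,-50],[0,0,0]],
    [40,[0,0,-50],[0,0,0]]
  ]
}}

```text
clock: 4.97
tcp_pos: [0.5196, 0.0598, 0.1774]
orientation: [-2.774, 1.474, 0.001]
contact_force: [-0.0, -0.2, -0.4]
grip_width: 0.0399
```

```bash
python3 s.py wrist g.png; python3 - <<'E'
from h import *
o=r.get_obs(); im,P=pts("wrist"); T=(P-o["tcp_pos"])@R(o["orientation"])*1000
m=(abs(T[...,0])<16)&(abs(T[...,1])<45)&(T[...,2]<25)
for lo in range(-80,25,5):
    q=T[m&(T[...,2]>=lo)&(T[...,2]<lo+5)]
    if len(q): print(lo,len(q),np.percentile(q[:,0],[2,98]).round(),[np.percentile(q[s*q[:,1]>0,1],[2,98]).round(1).tolist() for s in (-1,1) if (s*q[:,1]>0).any()])
im,P=pts("side"); m=(np.hypot(P[...,0]-o["tcp_pos"][0],P[...,1]-o["tcp_pos"][1])<.035)&(P[...,2]>.163)
print("side lowest finger z",np.sort(P[m][:,2])[:10].round(4), o["tcp_pos"])
E
```

```text
4.975 j7 -2.646 [0.5196 0.0598 0.1774] F [-0.02 -0.22 -0.35] Ftool [0.2 0.1 0.4] M [-0.02  0.03  0.03] w 0.0399 yaw fwd 2.548
scene 22 0.15846
side 35 0.15809
wrist 396 0.15898
-80 1303 [ 6. 14.] [[-44.1, -21.7], [21.5, 44.0]]
-75 624 [-7. 13.] [[-38.8, -20.2], [19.8, 37.9]]
-70 1041 [-10.  11.] [[-26.3, -20.0], [19.7, 25.9]]
-65 649 [-10.  11.] [[-33.2, -20.0], [19.7, 33.1]]
-60 649 [-10.  11.] [[-33.4, -20.0], [19.7, 33.1]]
-55 574 [-9. 11.] [[-33.4, -20.0], [19.7, 33.1]]
-50 527 [-10.  11.] [[-33.4, -20.0], [19.7, 33.2]]
-45 472 [-9. 11.] [[-33.1, -20.0], [19.7, 32.7]]
-40 287 [-10.  11.] [[-30.8, -20.0], [19.7, 30.6]]
-35 76 [-10.   9.] [[-21.4, -20.0], [19.7, 20.0]]
15 3074 [-15.  15.] [[-20.9, -0.5], [0.1, 22.9]]
20 371 [-15.  15.] [[-22.5, -1.1], [0.7, 24.9]]
side lowest finger z [0.2083 0.2084 0.2087 0.2089 0.209  0.2091 0.2095 0.2095 0.2096 0.2098] [0.51986694 0.0598187  0.17769842]
```

View pics/g.png

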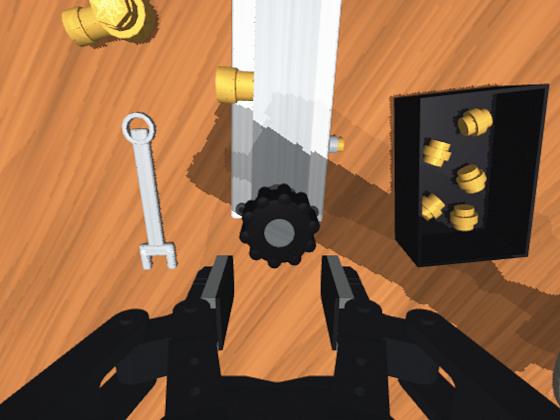

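The tips at 40 mm opening are 31 mm above the reported TCP. The wrist cloud and the side view agree (0.208 against TCP 0.177). The wrist view shows the knob, still undisturbed, at (280,228). Next I'll locate the cap centre and descend to TCP z of about 0.100.

```bash
python3 - <<'E'
from h import *
o=r.get_obs(); im,P=pts("wrist"); T=(P-o["tcp_pos"])@R(o["orientation"])*1000
s=cv2.cvtColor(im,cv2.COLOR_RGB2HSV)
near=(np.hypot(P[...,0]-.5195,P[...,1]-.06)<.03)&(P[...,2]>.15)&(P[...,2]<.17)
cap=near&(s[...,2]>70); q=T[cap]; print("cap",cap.sum(),q.mean(0),P[cap].mean(0))
c,rad=cv2.minEnclosingCircle(T[near&(P[...,2]>.153)][:,:2].astype(np.float32)); print("circle",c,rad)
E
```

```text
cap 725 [-1.8706128   0.55325693 18.97454533] [0.51840802 0.06109781 0.15882801]
circle (-0.783203125, 1.3393659591674805) 25.011333465576172
```

Request:
{"op": "play_rows", "data": {
  "deltas": [
    [85,[-1.2,0.8,0],[0,0,0]],
    [85,[-1.2,0.8,0],[0,0,0]],
    [85,[-1.2,0.8,15],[0,0,0]],
    [85,[-1.2,0.8,35],[0,0,0]],
    [85,[-1.2,0.8,55],[0,0,0]],
    [85,[-1.2,0.8,70],[0,0,0]],
    [85,[-1.2,0.8,77],[0,0,0]],
    [85,[-1.2,0.8,77],[0,0,0]]
  ]
}}

```text
clock: 6.28
tcp_pos: [0.5185, 0.0603, 0.1005]
orientation: [-2.773, 1.475, 0.001]
contact_force: [-0.1, 0.2, 0.5]
grip_width: 0.0848
```

Request:
{"op": "play_rows", "data": {
  "deltas": [
    [65,[0,0,0],[0,0,0]],
    [55,[0,0,0],[0,0,0]],
    [45,[0,0,0],[0,0,0]],
    [40,[0,0,0],[0,0,0]],
    [40,[0,0,0],[0,0,0]]
  ],
  "squeeze": 30
}}

```text
clock: 6.9
tcp_pos: [0.5183, 0.0601, 0.1011]
orientation: [-2.773, 1.475, 0.001]
contact_force: [-4.0, -1.0, 5.0]
grip_width: 0.0492
```

```bash
python3 s.py none
```

```text
6.9 j7 -2.589 [0.5183 0.0601 0.1011] F [-3.98 -1.03  4.96] Ftool [-1.4  3.9 -5. ] M [-0.27  0.63  0.02] w 0.0492 yaw fwd 2.548
scene 24 0.1583
side 34 0.15789
wrist 881 0.15881
```

Gripped at 49.2 mm with 5 N upward on the hand. Now I turn backward, following the climb of 0.8 mm/rad with a slight downward bias.

Request:
{"op": "play_rows", "data": {
  "deltas": [
    [40,[0,0,0.5],[0,0,-0.1]],
    [40,[0,0,0.4],[0,0,-0.2]],
    [40,[0,0,0.3],[0,0,-0.3]],
    [40,[0,0,0.2],[0,0,-0.4]],
    [40,[0,0,0.15],[0,0,-0.5]],
    [40,[0,0,0.05],[0,0,-0.6]],
    [40,[0,0,0.05],[0,0,-0.6]]
  ]
}}

```text
clock: 7.92
tcp_pos: [0.5183, 0.0601, 0.1016]
orientation: [-3.085, 0.59, 0.001]
contact_force: [-1.9, -0.0, 4.4]
grip_width: 0.0493
```

```bash
python3 s.py none
```

```text
7.925 j7 -2.063 [0.5183 0.0601 0.1016] F [-1.87 -0.02  4.36] Ftool [-1.7  0.7 -4.4] M [-0.26  0.61  0.09] w 0.0493 yaw fwd 1.949
scene 24 0.15889
side 0 0
wrist 886 0.15936
```

Request:
{"op": "play_rows", "data": {
  "deltas": [
    [40,[0,0,0.5],[0,0,-0.1]],
    [40,[0,0,0.45],[0,0,-0.2]],
    [40,[0,0,0.35],[0,0,-0.3]],
    [40,[0,0,0.3],[0,0,-0.4]],
    [40,[0,0,0.3],[0,0,-0.4]]
  ]
}}

```text
clock: 8.7
tcp_pos: [0.5183, 0.06, 0.1018]
orientation: [-3.14, -0.03, 0.0]
contact_force: [-3.3, 0.2, 5.8]
grip_width: 0.0494
```

```bash
python3 s.py none
```

```text
8.7 j7 -1.71 [0.5183 0.06   0.1018] F [-3.33  0.21  5.76] Ftool [-3.3 -0.3 -5.8] M [-0.36  0.59  0.1 ] w 0.0494 yaw fwd 1.551
scene 23 0.15913
side 1 0.15864
wrist 878 0.15956
```

Request:
{"op": "play_rows", "data": {
  "deltas": [
    [40,[0,0,0.5],[0,0,-0.1]],
    [40,[0,0,0.45],[0,0,-0.2]],
    [40,[0,0,0.4],[0,0,-0.3]],
    [40,[0,0,0.4],[0,0,-0.3]]
  ]
}}

```text
clock: 9.35
tcp_pos: [0.5183, 0.06, 0.1021]
orientation: [-3.101, -0.496, -0.0]
contact_force: [-4.3, 1.0, 7.3]
grip_width: 0.0493
```

```bash
python3 s.py none
```

```text
9.35 j7 -1.444 [0.5183 0.06   0.1021] F [-4.29  1.03  7.3 ] Ftool [-3.7 -2.3 -7.3] M [-0.34  0.6   0.03] w 0.0493 yaw fwd 1.254
scene 24 0.15905
side 27 0.15907
wrist 870 0.15988
```

Request:
{"op": "play_rows", "data": {
  "deltas": [
    [40,[0,0,0.5],[0,0,-0.1]],
    [40,[0,0,0.45],[0,0,-0.2]],
    [40,[0,0,0.4],[0,0,-0.3]],
    [40,[0,0,0.4],[0,0,-0.3]]
  ]
}}

```text
clock: 10.0
tcp_pos: [0.5183, 0.06, 0.1023]
orientation: [-2.993, -0.95, -0.001]
contact_force: [-3.7, 0.3, 6.9]
grip_width: 0.0489
```

```bash
python3 s.py none
```

```text
10.0 j7 -1.177 [0.5183 0.06   0.1023] F [-3.75  0.28  6.9 ] Ftool [-2.9 -2.4 -6.9] M [-0.32  0.6   0.05] w 0.0489 yaw fwd 0.956
scene 4 0.15863
side 37 0.15878
wrist 892 0.16009
```

Request:
{"op": "play_rows", "data": {
  "deltas": [
    [40,[0,0,0.4],[0,0,-0.1]],
    [40,[0,0,0.35],[0,0,-0.2]],
    [40,[0,0,0.3],[0,0,-0.3]],
    [40,[0,0,0.3],[0,0,-0.3]]
  ]
}}

```text
clock: 10.65
tcp_pos: [0.5183, 0.06, 0.1026]
orientation: [-2.819, -1.384, -0.002]
contact_force: [-3.0, -1.0, 6.7]
grip_width: 0.0489
```

```bash
python3 s.py none
```

```text
10.65 j7 -0.909 [0.5183 0.06   0.1026] F [-3.02 -0.98  6.74] Ftool [-2.6 -1.8 -6.7] M [-0.22  0.57  0.06] w 0.0489 yaw fwd 0.658
scene 0 0
side 34 0.15924
wrist 889 0.16029
```

Request:
{"op": "play_rows", "data": {
  "deltas": [
    [40,[0,0,0.4],[0,0,-0.1]],
    [40,[0,0,0.35],[0,0,-0.2]],
    [40,[0,0,0.3],[0,0,-0.3]],
    [40,[0,0,0.3],[0,0,-0.3]]
  ]
}}

```text
clock: 11.3
tcp_pos: [0.5183, 0.06, 0.1028]
orientation: [-2.583, -1.787, -0.002]
contact_force: [-2.7, -0.4, 6.9]
grip_width: 0.0488
```

```bash
python3 s.py none
```

```text
11.3 j7 -0.641 [0.5183 0.06   0.1028] F [-2.72 -0.42  6.93] Ftool [-1.3 -2.4 -6.9] M [-0.15  0.6   0.05] w 0.0488 yaw fwd 0.36
scene 2 0.15969
side 35 0.15956
wrist 877 0.16055
```

Request:
{"op": "play_rows", "data": {
  "deltas": [
    [40,[0,0,0.4],[0,0,-0.1]],
    [40,[0,0,0.35],[0,0,-0.2]],
    [40,[0,0,0.3],[0,0,-0.3]],
    [40,[0,0,0.3],[0,0,-0.3]]
  ]
}}

```text
clock: 11.95
tcp_pos: [0.5183, 0.06, 0.1031]
orientation: [-2.29, -2.15, -0.002]
contact_force: [-3.0, -0.9, 6.2]
grip_width: 0.0494
```

```bash
python3 s.py none
```

```text
11.95 j7 -0.373 [0.5183 0.06   0.1031] F [-2.99 -0.92  6.24] Ftool [-1.1 -2.9 -6.2] M [-0.06  0.59 -0.03] w 0.0494 yaw fwd 0.063
scene 23 0.16033
side 36 0.15976
wrist 871 0.16077
```

Request:
{"op": "play_rows", "data": {
  "deltas": [
    [40,[0,0,0.4],[0,0,-0.1]],
    [40,[0,0,0.4],[0,0,-0.2]],
    [40,[0,0,0.4],[0,0,-0.2]]
  ]
}}

```text
clock: 12.48
tcp_pos: [0.5184, 0.06, 0.1032]
orientation: [-2.067, -2.366, -0.002]
contact_force: [-2.2, 0.2, 6.1]
grip_width: 0.0492
```

Request:
{"op": "play_rows", "data": {
  "deltas": [
    [40,[0,0,0.4],[0,0,-0.1]],
    [40,[0,0,0.4],[0,0,-0.2]],
    [40,[0,0,0.4],[0,0,-0.2]]
  ]
}}

```text
clock: 12.85
tcp_pos: [0.5183, 0.06, 0.1025]
orientation: [-1.823, -2.558, -0.003]
contact_force: [0.6, 0.8, -2.8]
grip_width: 0.0489
```

Request:
{"op": "play_rows", "data": {
  "deltas": [
    [40,[0,0,0.4],[0,0,-0.1]],
    [40,[0,0,0.4],[0,0,-0.2]],
    [40,[0,0,0.4],[0,0,-0.2]]
  ]
}}

```text
clock: 13.22
tcp_pos: [0.5183, 0.06, 0.1017]
orientation: [-1.564, -2.724, -0.003]
contact_force: [1.2, 0.1, -3.6]
grip_width: 0.049
```

```bash
python3 s.py none
```

```text
13.225 j7 0.16 [0.5183 0.06   0.1017] F [ 1.23  0.09 -3.59] Ftool [-0.5  1.1  3.6] M [ 0.06 -0.22  0.01] w 0.049 yaw fwd -0.529
scene 24 0.15873
side 35 0.15846
wrist 879 0.15948
```

Felt it: between 2.7 and 2.9 rad backward (yaw of about -0.13 to -0.33) the upward push vanished and the hand now carries the screw's weight. I'll lower it to follow the drop.

Request:
{"op": "play_rows", "data": {
  "deltas": [
    [40,[0,0,0.8],[0,0,0]],
    [40,[0,0,1.6],[0,0,0]],
    [40,[0,0,2.4],[0,0,0]],
    [40,[0,0,2.8],[0,0,0]],
    [40,[0,0,2.8],[0,0,0]]
  ]
}}

```text
clock: 14.0
tcp_pos: [0.5183, 0.06, 0.0991]
orientation: [-1.563, -2.725, -0.002]
contact_force: [1.1, 1.2, -2.8]
grip_width: 0.0493
```

Request:
{"op": "play_rows", "data": {
  "deltas": [
    [40,[0,0,0.5],[0,0,0]],
    [40,[0,0,1],[0,0,0]],
    [40,[0,0,1],[0,0,0]]
  ]
}}

```text
clock: 14.38
tcp_pos: [0.5184, 0.06, 0.0986]
orientation: [1.563, 2.725, 0.002]
contact_force: [-2.5, -0.3, 5.0]
grip_width: 0.0493
```

```bash
python3 s.py none
```

```text
14.375 j7 0.158 [0.5184 0.06   0.0986] F [-2.54 -0.35  4.97] Ftool [ 1.  -2.4 -5. ] M [-0.15  0.54 -0.08] w 0.0493 yaw fwd -0.529
scene 25 0.15592
side 33 0.15528
wrist 863 0.1562
```

It touches down at 0.0986, 4.6 mm below the peak and as predicted for this angle, so it's in the thread. Now forward one turn in two strokes of about 3.2 rad with one regrasp between, descending 0.8 mm/rad.

Request:
{"op": "play_rows", "data": {
  "deltas": [
    [40,[0,0,0.3],[0,0,0.14]],
    [40,[0,0,0.4],[0,0,0.28]],
    [40,[0,0,0.5],[0,0,0.42]],
    [40,[0,0,0.6],[0,0,0.56]],
    [40,[0,0,0.7],[0,0,0.7]],
    [40,[0,0,0.85],[0,0,0.84]],
    [40,[0,0,1],[0,0,0.98]],
    [40,[0,0,1],[0,0,1]]
  ]
}}

```text
clock: 15.52
tcp_pos: [0.5183, 0.06, 0.0978]
orientation: [-2.678, -1.642, -0.002]
contact_force: [-3.2, 0.3, 4.5]
grip_width: 0.0494
```

```bash
python3 s.py none
```

```text
15.525 j7 -0.74 [0.5183 0.06   0.0978] F [-3.18  0.28  4.46] Ftool [-1.2 -3.  -4.5] M [-0.16  0.38  0.04] w 0.0494 yaw fwd 0.471
scene 0 0
side 32 0.15458
wrist 879 0.15556
```

Descending with the thread: 0.8 mm per rad at 4.5 N.

Request:
{"op": "play_rows", "data": {
  "deltas": [
    [40,[0,0,0.4],[0,0,0.15]],
    [40,[0,0,0.5],[0,0,0.3]],
    [40,[0,0,0.6],[0,0,0.45]],
    [40,[0,0,0.7],[0,0,0.6]],
    [40,[0,0,0.8],[0,0,0.75]],
    [40,[0,0,0.95],[0,0,0.9]],
    [40,[0,0,1.1],[0,0,1.05]],
    [40,[0,0,1.15],[0,0,1.1]]
  ]
}}

```text
clock: 16.68
tcp_pos: [0.5183, 0.06, 0.0969]
orientation: [-3.141, -0.003, -0.001]
contact_force: [-3.1, 0.2, 6.8]
grip_width: 0.0489
```

Request:
{"op": "play_rows", "data": {
  "deltas": [
    [40,[0,0,0.4],[0,0,0.15]],
    [40,[0,0,0.5],[0,0,0.3]],
    [40,[0,0,0.6],[0,0,0.45]],
    [40,[0,0,0.7],[0,0,0.6]],
    [40,[0,0,0.8],[0,0,0.75]],
    [40,[0,0,0.95],[0,0,0.9]],
    [40,[0,0,1.1],[0,0,1.05]],
    [40,[0,0,1.15],[0,0,1.1]]
  ]
}}

```text
clock: 17.68
tcp_pos: [0.5183, 0.0601, 0.0959]
orientation: [-2.678, 1.639, 0.0]
contact_force: [-2.8, -0.2, 7.7]
grip_width: 0.049
```

```bash
python3 s.py none
```

```text
17.675 j7 -2.683 [0.5183 0.0601 0.0959] F [-2.8  -0.22  7.68] Ftool [-1.1  2.6 -7.7] M [-0.2   0.74  0.01] w 0.049 yaw fwd 2.669
scene 26 0.15301
side 38 0.15279
wrist 871 0.1536
```

Request:
{"op": "play_rows", "data": {
  "deltas": [
    [78,[0,0,0],[0,0,0]],
    [78,[0,0,0],[0,0,0]],
    [78,[0,0,0],[0,0,0]],
    [78,[0,0,0],[0,0,-0.17]],
    [78,[0,0,0],[0,0,-0.34]],
    [78,[0,0,0],[0,0,-0.51]],
    [78,[0,0,0],[0,0,-0.68]],
    [78,[0,0,0],[0,0,-0.8]]
  ]
}}

```text
clock: 18.82
tcp_pos: [0.5183, 0.06, 0.0959]
orientation: [-3.107, 0.456, -0.001]
contact_force: [-0.2, 0.8, -0.4]
grip_width: 0.0781
```

Request:
{"op": "play_rows", "data": {
  "deltas": [
    [78,[0,0,0],[0,0,-0.17]],
    [78,[0,0,0],[0,0,-0.34]],
    [78,[0,0,0],[0,0,-0.51]],
    [78,[0,0,0],[0,0,-0.68]],
    [78,[0,0,0],[0,0,-0.85]],
    [78,[0,0,0],[0,0,-1.02]],
    [78,[0,0,0],[0,0,-1.19]],
    [78,[0,0,0],[0,0,-1.25]]
  ]
}}

```text
clock: 19.82
tcp_pos: [0.5184, 0.0599, 0.0958]
orientation: [-2.785, -1.453, -0.002]
contact_force: [0.6, 0.1, 0.2]
grip_width: 0.0784
```

Request:
{"op": "play_rows", "data": {
  "deltas": [
    [78,[0,0,0],[0,0,-0.17]],
    [78,[0,0,0],[0,0,-0.34]],
    [78,[0,0,0],[0,0,-0.51]],
    [78,[0,0,0],[0,0,-0.68]],
    [78,[0,0,0],[0,0,-0.85]],
    [78,[0,0,0],[0,0,-1.02]],
    [78,[0,0,0],[0,0,-1.15]],
    [78,[0,0,0],[0,0,-1.15]]
  ]
}}

```text
clock: 20.82
tcp_pos: [0.5184, 0.0597, 0.0956]
orientation: [-1.549, -2.733, -0.003]
contact_force: [-0.0, 0.4, -0.3]
grip_width: 0.0776
```

```bash
python3 s.py none
```

```text
20.825 j7 0.162 [0.5184 0.0597 0.0956] F [-0.05  0.39 -0.28] Ftool [0.4 0.2 0.3] M [ 0.03  0.04 -0.01] w 0.0776 yaw fwd -0.54
scene 26 0.15343
side 33 0.15287
wrist 884 0.15397
```

The knob stayed put while I swung back. Regrip.

Request:
{"op": "play_rows", "data": {
  "deltas": [
    [65,[0,0,0],[0,0,0]],
    [55,[0,0,0],[0,0,0]],
    [45,[0,0,0],[0,0,0]],
    [40,[0,0,0],[0,0,0]],
    [40,[0,0,0],[0,0,0]]
  ]
}}

```text
clock: 21.6
tcp_pos: [0.5185, 0.0599, 0.0958]
orientation: [-1.55, -2.732, -0.003]
contact_force: [-1.3, -0.2, 2.2]
grip_width: 0.0488
```

```bash
python3 s.py none
```

```text
21.6 j7 0.161 [0.5185 0.0599 0.0958] F [-1.27 -0.22  2.24] Ftool [ 0.5 -1.2 -2.2] M [0.03 0.21 0.05] w 0.0488 yaw fwd -0.539
scene 23 0.15324
side 36 0.15273
wrist 884 0.15383
```

Request:
{"op": "play_rows", "data": {
  "deltas": [
    [40,[0,0,0.4],[0,0,0.15]],
    [40,[0,0,0.5],[0,0,0.3]],
    [40,[0,0,0.6],[0,0,0.45]],
    [40,[0,0,0.7],[0,0,0.6]],
    [40,[0,0,0.8],[0,0,0.75]],
    [40,[0,0,0.95],[0,0,0.9]],
    [40,[0,0,1.1],[0,0,1.05]],
    [40,[0,0,1.15],[0,0,1.1]]
  ]
}}

```text
clock: 22.75
tcp_pos: [0.5183, 0.0599, 0.0949]
orientation: [-2.751, -1.515, -0.001]
contact_force: [-2.6, 0.7, 5.9]
grip_width: 0.0491
```

```bash
python3 s.py none
```

```text
22.75 j7 -0.826 [0.5183 0.0599 0.0949] F [-2.59  0.71  5.91] Ftool [-0.8 -2.6 -5.9] M [-0.13  0.33  0.03] w 0.0491 yaw fwd 0.564
scene 0 0
side 34 0.15185
wrist 884 0.15297
```

Request:
{"op": "play_rows", "data": {
  "deltas": [
    [40,[0,0,0.4],[0,0,0.15]],
    [40,[0,0,0.5],[0,0,0.3]],
    [40,[0,0,0.6],[0,0,0.45]],
    [40,[0,0,0.7],[0,0,0.6]],
    [40,[0,0,0.8],[0,0,0.75]],
    [40,[0,0,0.95],[0,0,0.9]],
    [40,[0,0,1.1],[0,0,1.05]],
    [40,[0,0,1.15],[0,0,1.1]]
  ]
}}

```text
clock: 23.9
tcp_pos: [0.5181, 0.06, 0.0939]
orientation: [-3.137, 0.143, -0.0]
contact_force: [-2.5, 0.6, 6.0]
grip_width: 0.049
```

Request:
{"op": "play_rows", "data": {
  "deltas": [
    [40,[0,0,0.4],[0,0,0.15]],
    [40,[0,0,0.5],[0,0,0.3]],
    [40,[0,0,0.6],[0,0,0.45]],
    [40,[0,0,0.7],[0,0,0.6]],
    [40,[0,0,0.8],[0,0,0.75]],
    [40,[0,0,0.9],[0,0,0.9]],
    [40,[0,0,1],[0,0,1.03]],
    [40,[0,0,1],[0,0,1.03]]
  ]
}}

```text
clock: 24.9
tcp_pos: [0.5182, 0.0602, 0.0931]
orientation: [-2.66, 1.67, 0.001]
contact_force: [-2.1, -0.3, 5.3]
grip_width: 0.049
```

```bash
python3 s.py wrist k.png
```

```text
24.9 j7 -2.7 [0.5182 0.0602 0.0931] F [-2.1  -0.33  5.34] Ftool [-0.6  2.  -5.3] M [-0.04  0.47 -0.07] w 0.049 yaw fwd 2.692
scene 23 0.15041
side 38 0.1503
wrist 867 0.15111
```

View pics/k.png

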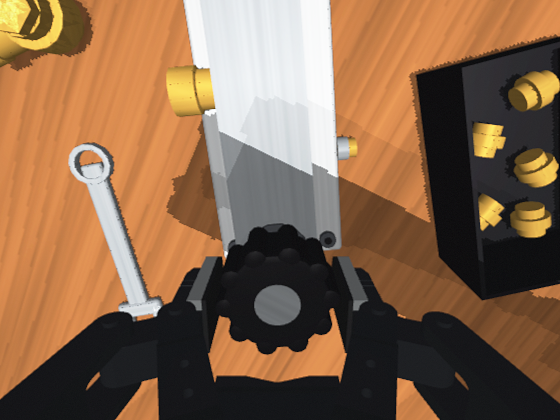

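The knob is held between the pads at (277,305), and the spanner, valve and bin are undisturbed. The top is at 0.1503, about 5 mm below where it sat after the drop. I'm handing in.

```bash
python3 -c "
from bench import r
print(r.hand_in())"
```

```text
the job is handed in; nothing more can be done
None
```

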